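# Push an instrument cover panel home into its spring-clip holder

## Robot

A 6-joint arm with a two-finger parallel gripper is mounted at the origin on a cart in front of the work surface, level with it; the furniture and walls round the work are solid. World frame = base frame: x ahead of the robot, y to its left, z up, the work surface at z = 0. Lengths are in m, angles in rad, forces in N, time in s.
With the tool pointing down it reaches from about 0.25 to 0.85 m from the base axis. Payload 12.5 kg.
Tool frame: the origin (TCP) lies at the very end of the fingers, on their centre line; the grasp point (between the pads) lies 19 mm behind it; z points along the fingers, y is the line along which they close (so a half turn about z gives the same grasp; the last joint's range is limited). The gripper opens to 93 mm and grips with 3 to 60 N. Pads are 15 mm wide; open, the fingers measure 128 mm over their backs; the gripper's body (75 mm by 188 mm) begins 65 mm behind the grasp point.
Start: joints at [1.232, 0.351, 1.652, -0, 1.139, -0.085], TCP at [0.138, 0.532, 0.219] pointing down, gripper open.
Joint ranges: [-2.75, 2.75], [-0.79, 2.1], [0.01, 2.65], [-1.57, 4.71], [0.07, 3.14], [-2.87, 2.87]. Speed limits (rad/s): [2.22, 2.22, 2.79, 3.14, 3.14, 3.14].

## Interface

Orientations are given as a rotation vector (axis times angle).
In Python, from workcell import robot, optics, workorder gives the robot as it stands.
- The arm moves only by the tool step_arm, never from a script. Its argument "commands" is a list of rows, each an object with "gripper": the closure, from -1 (fully open) to 1 (shut); "translation": the shift along the tool's x, y, z in units of 300 mm (1.0 is 300 mm), a list of three; "dr": the turn, a rotation vector about the tool's x, y, z in units of 0.5 rad (1.0 is 0.5 rad), a list of three. In form: [{"gripper": gripper, "translation": [dx, dy, dz], "dr": [rx, ry, rz]}, ...]. A call has 1 to 5 rows; each row is the pose to reach, as a shift and turn from the pose commanded when the call began, along the tool's axes at that moment; what a row does not reach only later rows make up. A row lasts 1/12 s, in which the tool goes at most 41.7 mm and 7.16 degrees, less where a joint would pass 70% of its speed; a pose out of reach is approached as far as the arm can. A call with a number of a shift or a turn outside -1 to 1 is refused whole. A call with a gripper value outside its range is refused whole. The fingers move at their own pace and stop on an object; the grip force is fixed at half the most. Time passes only in rows, so rows that repeat a pose let the fingers close. It gives the time, the measured TCP pose, the force, the opening and the grip force at its end, in the units of the state.
- robot.get_state(): the state, without advancing time (a new reading comes with each control period).
- optics.grab_frame(name): name is "scene" or "top" or "wrist"; returns (picture, depth): 384x512x3 uint8, red, green, blue; 384x512 float32, m along the optical axis (not along the pixel's ray), 0 where there is no reading.
- optics.calibration(name): a dict with "mtx" (3x3 intrinsics, pixels), "position" and "rotation" of the camera in the world. Camera axes: x right, y up, looking along -z (the intrinsics and any distortion apply to the point x, -y, -z); pixel columns grow to the right and rows downward; lengths in m; the calibration is good to about 2 mm. A picture is of the moment at which its call begins: read the wrist's pose just before it. calibration takes no time and is no camera call; for the wrist camera it gives the pose at the moment of the call.
- workorder.job_done(): hands the job in; it is judged then, once.
The state is a dict: "clock": time; "qpos": joint angles; "dq": joint speeds; "tau": joint torques, N m; "position": TCP position; "tool_rot": TCP orientation; "wrist_force": force on the tool from outside, world axes, zero at the start; "torque": the same for the moment, N m; "opening": finger opening in m; "gripper_force": force on a finger pad.
Only numpy, scipy, OpenCV 4.12 (cv2) and the standard library are available. Lean on these libraries where they do the work, as an engineer would, in place of code of your own. Each camera call takes 0.05 s, during which the arm holds its last target. There are 200 camera calls.

## Task

Slide the white vented cover panel over the worktop, vents up and notched end last, into the open end of the aluminium panel holder and push it home until both spring clips have snapped into the notches in its sides. How deep the clips sit differs from time to time, so go by feel: push gently, never ram the panel against the holder, and leave the beaker and the timer where they stand.

Things in the scene. Friction and masses are not known exactly. Their poses are not given: they have to be found in the camera images.
- panel: White cover panel lying flat on the worktop, black vent slots on top: 120 long (its x) x 110 wide (its y) x 20 mm thick, about 0.4 kg, too wide to grip. Origin: centre of its underside; z up; +x points to its leading end (bevelled upper corners), which enters the holder first. It slides on the worktop under a few newtons.
- panel_tail (a point): Middle of the panel's flat trailing end, 60 mm behind its origin and 5 mm up; it can be pushed anywhere over its 110 mm width. Up to 10 mm height the panel is a plain 120 x 110 mm rectangle all round. Axes as the panel.
- panel_notch (a point): Panel centre line level with its two notches (27 mm behind the origin, 15 mm up). In the upper half (10 to 20 mm high) each side of the panel has a notch 9 mm deep, from x = -40 to x = -14 mm of the panel. Axes as the panel.
- holder: Aluminium panel holder fixed to the worktop: two rails 9 mm high, inner faces at y = +-56.5 mm, from x = -75 to 110 mm. No floor: the panel slides on the worktop. Origin on the worktop on its centre line, z up; +x is the direction of pushing in; the seated panel's x points the same way. With the panel home against the buffer its origin lies at holder x = -10 to +18 mm, as the carriage is set.
- mouth (a point): Middle of the holder's open end, on the worktop, 105 mm before the holder's origin. The rails' ends flare: 113 mm between them at x = -75, about 146 mm at x = -105 mm. Axes as the holder.
- cross_bar (a point): Top middle of the holder's far cross bar (x = 112 mm, 32 mm high). Before it a steel carriage (172 mm wide, 28 mm high, black knobs to 38 mm) is clamped anywhere in a 28 mm range of depth, not told. It carries both clips and a rubber buffer that the leading end meets: 8 N per mm, 6 mm of give. A push of 18 to 20 N on it is ample; over 40 N between panel and holder is ramming.
- clip_left (a joint): Travel in m of the spring clip on the holder's +y side: 0 when sprung fully in (no panel, or dropped into the notch), 0.003 to 0.006 while the panel's side spreads it. Spreading the clips takes 5 to 15 N of push, 65 to 80 mm before home; then lighter drag; they drop into the notches about 4 mm before the panel meets the buffer.
- clip_right (a joint): The same for the spring clip on the holder's -y side.
- beaker: Empty glass beaker, 73 x 78 x 95 mm high, a bystander; origin at the centre of its underside.
- timer: White lab timer, 62 x 68 x 18 mm, a bystander; origin at the centre of its underside.

How it is judged:
By the outcome, as a careful person would: the job done as asked, in the order asked, and still so for the second after the job is handed in, with the robot touching nothing.
It also fails if it takes over 64 s, if anything falls off the work surface, if the arm or the gripper's body presses on something with over 40 N, if the wrist force passes 120 N, or if a joint passes its speed limit or range.

## Working session

There is one attempt and no reset: what is moved stays moved. The work goes in short steps, Python scripts to look and compute and a tool call to move; the robot and the scene stay as the last step left them, time stands still between calls to the robot, and variables do not carry over. Pictures are saved under pics/ and viewed, at most 10 in all, crops included, and the job is handed in when it is done.

Besides the shell and the picture viewer there is one more tool, called after "Request:" as name([rows], argument=value, ...), one row to a line, values as JSON. step_arm: Moves the arm, as the interface text tells. Its arguments: {"type":"object","properties":{"commands":{"type":"array","items":{"type":"object","properties":{"gripper":{"type":"number"},"translation":{"type":"array","items":{"type":"number"}},"dr":{"type":"array","items":{"type":"number"}}}}}},"required":["commands"]}

```bash
mkdir -p pics; cat > h.py <<'E'
import numpy as np, cv2
from workcell import robot, optics, workorder
from scipy.spatial.transform import Rotation as R
def grab(n):
    c=optics.calibration(n); p,d=optics.grab_frame(n); return p,d,c
def rotm(c):
    r=np.array(c['rotation'],float); return r if r.shape==(3,3) else R.from_rotvec(r).as_matrix() if r.size==3 else None
def ray(c,uv,z):
    K=np.array(c['mtx']); uv=np.atleast_2d(np.array(uv,float))
    q=np.c_[(uv[:,0]-K[0,2])/K[0,0],-(uv[:,1]-K[1,2])/K[1,1],-np.ones(len(uv))]@rotm(c).T
    o=np.array(c['position']); return o+q*((z-o[2])/q[:,2])[:,None]
def cloud(c,d):
    K=np.array(c['mtx']); v,u=np.mgrid[:d.shape[0],:d.shape[1]]
    q=np.dstack([(u-K[0,2])/K[0,0],-(v-K[1,2])/K[1,1],-np.ones(d.shape)])*d[...,None]
    return q@rotm(c).T+np.array(c['position'])
E
python3 - <<'E'
from h import *
print(robot.get_state())
ims=[]
for n in('top','scene'):
    p,d,c=grab(n);print(n,c);np.savez('%s0.npz'%n,p=p,d=d);cv2.imwrite(f'pics/{n}0.png',p[...,::-1])
    P=cloud(c,d);print(np.nanmedian(P[d>0],axis=0))
E
```

```text
{'clock': 0.0, 'qpos': array([ 1.23241951e+00,  3.51202503e-01,  1.65241420e+00,  4.87808107e-06,
        1.13909834e+00, -8.45906048e-02]), 'dq': array([ 1.02640472e-03, -9.34306664e-04,  9.21959134e-04, -1.46145961e-04,
        1.06390705e-03, -2.13188281e-05]), 'tau': array([ 1.39900741e-03, -4.97342026e+01, -2.85241771e+01,  6.99334661e-02,
        2.59516662e-02, -1.32851487e-04]), 'position': array([0.13794512, 0.5320703 , 0.21812366]), 'tool_rot': array([-3.97550253e-01, -3.11609495e+00,  1.72218251e-03]), 'wrist_force': array([ 0.52198463, -0.1512472 ,  1.0658533 ]), 'torque': array([-0.01149933, -0.00297973, -0.02542905]), 'gripper_force': 0.0, 'opening': 0.09297825555739844}
top {'mtx': array([[431.92663699,   0.        , 248.02145275],
       [  0.        , 431.92663699, 187.84740044],
       [  0.        ,   0.        ,   1.        ]]), 'position': array([ 0.48425893, -0.27303293,  1.04903917]), 'rotation': array([ 0.12197431, -0.09087045, -1.57175631])}
[ 0.61749844 -0.27086692  0.00120624]
scene {'mtx': array([[462.61047686,   0.        , 252.15455867],
       [  0.        , 462.61047686, 191.44794237],
       [  0.        ,   0.        ,   1.        ]]), 'position': array([-0.10122945, -0.80988365,  0.47791975]), 'rotation': array([ 1.05976582, -0.50187202, -0.82828494])}
[ 6.92838514e-01 -1.57401795e-01  3.87154469e-04]
```

View pics/top0.png

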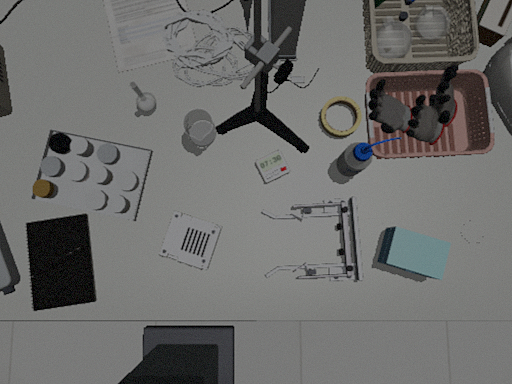

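View pics/scene0.png

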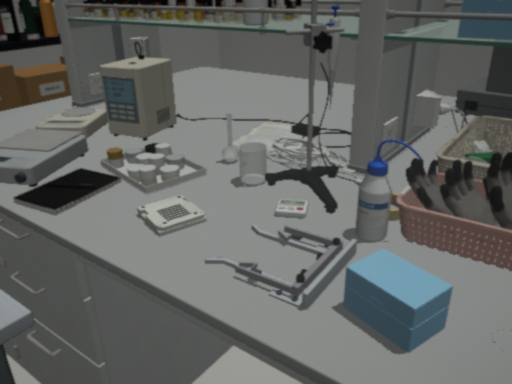

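The top view shows the panel at about (191,241). The holder spans (265-362, 195-282) with its mouth facing left. The timer is at (272,167) and the beaker at (200,130).

```bash
python3 - <<'E'
from h import *
z=np.load('top0.npz');p,d=z['p'],z['d'];c=optics.calibration('top')
P=cloud(c,d)
cr=p[185:295,150:375]; cr=cv2.convertScaleAbs(cr,alpha=1.5)
cv2.imwrite('pics/top_crop.png',cv2.resize(cr[...,::-1],None,fx=3.5,fy=3.5,interpolation=cv2.INTER_CUBIC))
g=cv2.cvtColor(p,cv2.COLOR_RGB2GRAY)
# panel by height
m=((P[...,2]>0.01)&(P[...,2]<0.03)&(d>0)).astype(np.uint8); 
for (nm,x0,x1,y0,y1) in (('panel',150,235,200,280),('timer',250,295,145,190)):
    mm=np.zeros_like(m);mm[y0:y1,x0:x1]=m[y0:y1,x0:x1]
    cn=max(cv2.findContours(mm,0,2)[0],key=cv2.contourArea)
    w=ray(c,cn[:,0,:],0.02)[:,:2]
    r=cv2.minAreaRect((w*1000).astype(np.float32));print(nm,r,cv2.boxPoints(r).round(1).tolist())
for nm,x0,x1,y0,y1,h0,h1 in (('carr+bar',325,370,190,290,.02,.05),('bar',350,370,190,290,.029,.05),('rails',260,335,190,290,.005,.03)):
    sub=P[y0:y1,x0:x1].reshape(-1,3);sub=sub[(sub[:,2]>h0)&(sub[:,2]<h1)]
    r=cv2.minAreaRect((sub[:,:2]*1000).astype(np.float32));print(nm,len(sub),r,cv2.boxPoints(r).round(1).tolist())
E
```

```text
panel ((501.645751953125, -116.00213623046875), (120.55550384521484, 109.41114807128906), 71.78291320800781) [[430.79998779296875, -156.1999969482422], [534.7999877929688, -190.39999389648438], [572.5, -75.80000305175781], [468.5, -41.599998474121094]]
timer ((678.601806640625, -312.6534118652344), (61.27119064331055, 67.43291473388672), 26.495136260986328) [[636.0999755859375, -296.1000061035156], [666.2000122070312, -356.5], [721.0999755859375, -329.20001220703125], [691.0, -268.79998779296875]]
carr+bar 992 ((503.0999755859375, -470.04296875), (194.9894256591797, 86.69927215576172), 3.001868486404419) [[403.5, -431.8999938964844], [408.0, -518.4000244140625], [602.7000122070312, -508.20001220703125], [598.2000122070312, -421.6000061035156]]
bar 387 ((506.0082702636719, -499.4979553222656), (192.55050659179688, 29.793560028076172), 1.37913978099823) [[409.3999938964844, -486.8999938964844], [410.1000061035156, -516.7000122070312], [602.5999755859375, -512.0999755859375], [601.9000244140625, -482.29998779296875]]
rails 901 ((504.8986511230469, -368.68988037109375), (178.22967529296875, 232.25942993164062), 88.3383560180664) [[386.20001220703125, -454.3999938964844], [618.4000244140625, -461.1000061035156], [623.5999755859375, -283.0], [391.3999938964844, -276.20001220703125]]
```

View pics/top_crop.png

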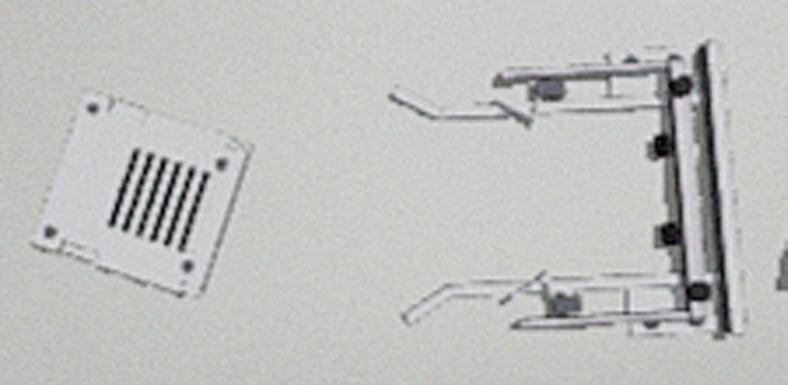

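The panel's bevelled leading end faces right, tilted about 18° from the holder axis. In crop pixels, the rail bends are at about (435,115) and (447,288), and the flare tips at (392,92) and (408,318).

```bash
python3 - <<'E'
from h import *
c=optics.calibration('top')
px=lambda a:np.array(a)/3.5+[150,185]
def s(nm,a,z): print(nm,(ray(c,px(a),z)[:,:2]*1000).round(1).tolist())
s('bend in',[(435,118),(447,285)],.009); s('tips',[(392,90),(407,320)],.009)
s('rail in far',[(660,108),(685,278)],.009); s('bar right',[(722,42),(745,332)],.032); s('bar left',[(700,45),(718,335)],.032)
s('knobs',[(660,146),(669,234)],.038);s('knobs2',[(681,86),(698,292)],.038)
s('knobs',[(92,107),(50,232),(221,163),(187,266)],.02)
s('beaker',[((185-150)*3.5,(118-185)*3.5),((215-150)*3.5,(135-185)*3.5)],.095)
# line fit on bar depth pts, rails pts
z=np.load('top0.npz');P=cloud(c,z['d'])
for nm,x0,x1,y0,y1,h0,h1 in (('bar',345,370,190,290,.027,.036),):
    q=P[y0:y1,x0:x1].reshape(-1,3);q=q[(q[:,2]>h0)&(q[:,2]<h1)]*1000
    print(len(q),cv2.fitLine(q[:,:2].astype(np.float32),cv2.DIST_HUBER,0,.01,.01).ravel(),cv2.minAreaRect(q[:,:2].astype(np.float32)))
E
```

```text
bend in [[550.8, -315.6], [437.9, -322.5]]
tips [[570.2, -286.2], [414.6, -295.3]]
rail in far [[557.1, -469.7], [442.3, -483.0]]
bar right [[599.9, -508.3], [408.2, -516.5]]
bar left [[597.9, -493.5], [406.3, -498.8]]
knobs [[529.9, -463.5], [472.0, -467.6]]
knobs2 [[569.8, -478.6], [434.4, -485.4]]
knobs [[558.5, -81.0], [474.0, -54.2], [520.1, -169.7], [451.2, -147.3]]
beaker [[776.3, -110.5], [735.8, -179.5]]
599 [ 9.9915779e-01  4.1032802e-02  5.0780792e+02 -5.0387207e+02] ((504.4228820800781, -495.26934814453125), (194.9894256591797, 36.177215576171875), 3.001868486404419)
```

```bash
cat >> h.py <<'E'
def Rd(yaw): # tool down, tool y at world angle yaw (deg)
    a=np.radians(yaw); y=np.array([np.cos(a),np.sin(a),0]); z=np.array([0,0,-1.]); return np.c_[np.cross(y,z),y,z]
def plan(wps,start=None):
    s=robot.get_state()
    p,M=(s['position'],R.from_rotvec(s['tool_rot']).as_matrix()) if start is None else (np.array(start[:3])/1000,Rd(start[3]))
    for w in wps:
        q=np.array(w[:3])/1000; t=(M.T@(q-p)/.3).round(3); r=(R.from_matrix(M.T@Rd(w[3])).as_rotvec()/.5).round(3)
        print(w,'t',t.tolist(),'dr',r.tolist()); p=p+M@(t*.3); M=M@R.from_rotvec(r*.5).as_matrix()
def st():
    s=robot.get_state(); M=R.from_rotvec(s['tool_rot']).as_matrix()
    print(round(s['clock'],2),(s['position']*1000).round(1),'yaw %.1f'%np.degrees(np.arctan2(M[1,1],M[0,1])),'tilt',M[2,:2].round(3),'F',s['wrist_force'].round(1),s['opening'],s['qpos'].round(2))
E
python3 - <<'E'
from h import *
st()
plan([(255,373,200,55),(370,213,180,34),(485,54,170,13),(600,-105,150,-8),(600,-105,7,-8)])
E
```

```text
0.1 [138.  532.1 218.1] yaw 75.5 tilt [ 0.    -0.001] F [-0.3  0.   0.4] 0.09312212909426304 [ 1.23  0.35  1.65 -0.    1.14 -0.08]
(255, 373, 200, 55) t [-0.511, -0.415, 0.061] dr [-0.002, 0.0, 0.714]
(370, 213, 180, 34) t [-0.62, -0.217, 0.067] dr [-0.0, 0.0, 0.733]
(485, 54, 170, 13) t [-0.654, 0.021, 0.033] dr [0.0, 0.0, 0.733]
(600, -105, 150, -8) t [-0.602, 0.254, 0.067] dr [0.0, 0.0, 0.733]
(600, -105, 7, -8) t [-0.0, 0.0, 0.477] dr [0.0, 0.0, 0.0]
```

Request:
step_arm([
  {"gripper":1,"translation":[-0.102,-0.083,0.012],"dr":[0,0,0.143]},
  {"gripper":1,"translation":[-0.204,-0.166,0.024],"dr":[0,0,0.286]},
  {"gripper":1,"translation":[-0.307,-0.249,0.037],"dr":[0,0,0.428]},
  {"gripper":1,"translation":[-0.409,-0.332,0.049],"dr":[0,0,0.571]},
  {"gripper":1,"translation":[-0.511,-0.415,0.061],"dr":[0,0,0.714]},
])

```text
clock: 0.52
position: [0.2557, 0.3717, 0.2]
tool_rot: [-0.949, -2.995, 0.001]
wrist_force: [1.5, 0.6, -0.0]
opening: 0.0644
gripper_force: 0.0
```

Request:
step_arm([
  {"gripper":1,"translation":[-0.124,-0.043,0.013],"dr":[0,0,0.147]},
  {"gripper":1,"translation":[-0.248,-0.087,0.027],"dr":[0,0,0.293]},
  {"gripper":1,"translation":[-0.372,-0.13,0.04],"dr":[0,0,0.44]},
  {"gripper":1,"translation":[-0.496,-0.174,0.054],"dr":[0,0,0.586]},
  {"gripper":1,"translation":[-0.62,-0.217,0.067],"dr":[0,0,0.733]},
])

```text
clock: 0.93
position: [0.3708, 0.2116, 0.18]
tool_rot: [-1.479, -2.771, 0.0]
wrist_force: [0.4, 1.6, 0.1]
opening: 0.0306
gripper_force: 0.0
```

Request:
step_arm([
  {"gripper":1,"translation":[-0.131,0.004,0.007],"dr":[0,0,0.147]},
  {"gripper":1,"translation":[-0.262,0.008,0.013],"dr":[0,0,0.293]},
  {"gripper":1,"translation":[-0.392,0.013,0.02],"dr":[0,0,0.44]},
  {"gripper":1,"translation":[-0.523,0.017,0.026],"dr":[0,0,0.586]},
  {"gripper":1,"translation":[-0.654,0.021,0.033],"dr":[0,0,0.733]},
])

```text
clock: 1.35
position: [0.4859, 0.0523, 0.1701]
tool_rot: [-1.96, -2.455, 0.0]
wrist_force: [1.3, 1.1, -0.9]
opening: 0.0014
gripper_force: 0.0
```

Request:
step_arm([
  {"gripper":1,"translation":[-0.12,0.051,0.013],"dr":[0,0,0.147]},
  {"gripper":1,"translation":[-0.241,0.102,0.027],"dr":[0,0,0.293]},
  {"gripper":1,"translation":[-0.361,0.152,0.04],"dr":[0,0,0.44]},
  {"gripper":1,"translation":[-0.482,0.203,0.054],"dr":[0,0,0.586]},
  {"gripper":1,"translation":[-0.602,0.254,0.067],"dr":[0,0,0.733]},
])

```text
clock: 1.77
position: [0.6007, -0.1064, 0.1496]
tool_rot: [-2.374, -2.056, 0.001]
wrist_force: [-0.1, -0.1, -0.5]
opening: 0.0004
gripper_force: 0.0
```

```bash
cat >> h.py <<'E'
HA=np.array([.0488,-.9988]);HO=np.array([498,-394.])
def holder(xy): d=np.array(xy)-HO; return np.c_[d@HA,d@np.array([-HA[1],HA[0]])].round(1).tolist()
def panel(n='top',save=None):
    p,d,c=grab(n); P=cloud(c,d)
    if save: cv2.imwrite(save,p[...,::-1])
    hsv=cv2.cvtColor(p,cv2.COLOR_RGB2HSV)
    m=((P[...,2]>.012)&(P[...,2]<.026)&(d>0)&(P[...,0]>.35)&(P[...,0]<.65)&(P[...,1]>-.31)&(P[...,1]<0.0)).astype(np.uint8)
    m=cv2.morphologyEx(m,cv2.MORPH_OPEN,np.ones((3,3)))
    cn=max(cv2.findContours(m,0,2)[0],key=cv2.contourArea)
    w=ray(c,cn[:,0,:],.02)[:,:2]*1000
    r=cv2.minAreaRect(w.astype(np.float32)); b=cv2.boxPoints(r)
    print('panel',np.round(r[0],1),np.round(r[1],1),'ang %.1f'%r[2],'holder c',holder(np.array([r[0]])),'corners',holder(b))
E
python3 - <<'E'
from h import *
st(); panel('wrist','pics/w1.png'); panel('top')
plan([(603,-105,7,-8)])
E
```

```text
1.77 [ 600.7 -106.4  149.6] yaw -8.2 tilt [ 0.    -0.001] F [-0.1 -0.1 -0.5] 0.00042747849883924206 [-0.25  0.53  1.55  0.    1.06 -0.11]
panel [ 501.9 -113.7] [120.2 109.7] ang 71.7 holder c [[-279.7, 17.6]] corners [[-243.3, -55.2], [-203.9, 47.2], [-316.1, 90.4], [-355.5, -12.0]]
panel [ 500.5 -119.3] [113.5 109.1] ang 71.9 holder c [[-274.3, 15.9]] corners [[-240.7, -55.3], [-201.8, 46.6], [-307.8, 87.1], [-346.7, -14.8]]
(603, -105, 7, -8) t [0.013, 0.002, 0.473] dr [-0.0, 0.001, -0.012]
```

View pics/w1.png

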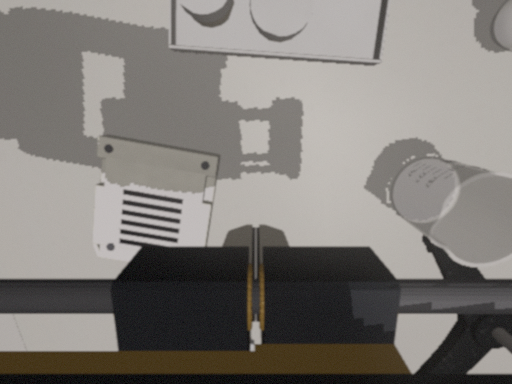

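Request:
step_arm([
  {"gripper":1,"translation":[0.0,0.002,0.1],"dr":[0,0,0]},
  {"gripper":1,"translation":[0.0,0.002,0.2],"dr":[0,0,0]},
  {"gripper":1,"translation":[0.0,0.002,0.3],"dr":[0,0,0]},
  {"gripper":1,"translation":[-0.02,0.002,0.4],"dr":[0,0,0]},
  {"gripper":1,"translation":[-0.02,0.002,0.475],"dr":[0,0,0]},
])

```text
clock: 2.28
position: [0.5984, -0.1103, 0.0052]
tool_rot: [-2.369, -2.061, 0.002]
wrist_force: [-0.1, 0.3, -0.8]
opening: 0.0004
gripper_force: 0.0
```

Request:
step_arm([
  {"gripper":1,"translation":[0,-0.013,0],"dr":[0,0,0]},
  {"gripper":1,"translation":[0,-0.027,0],"dr":[0,0,0]},
  {"gripper":1,"translation":[0,-0.04,0],"dr":[0,0,0]},
  {"gripper":1,"translation":[0,-0.053,0],"dr":[0,0,0]},
  {"gripper":1,"translation":[0,-0.067,0],"dr":[0,0,0]},
])

```text
clock: 2.7
position: [0.5803, -0.1078, 0.0094]
tool_rot: [2.369, 2.06, 0.002]
wrist_force: [0.1, -0.1, 0.0]
opening: 0.0001
gripper_force: 0.0
```

Request:
step_arm([
  {"gripper":1,"translation":[0,-0.013,0],"dr":[0,0,0]},
  {"gripper":1,"translation":[0,-0.027,0],"dr":[0,0,0]},
  {"gripper":1,"translation":[0,-0.04,0],"dr":[0,0,0]},
  {"gripper":1,"translation":[0,-0.053,0],"dr":[0,0,0]},
  {"gripper":1,"translation":[0,-0.067,0],"dr":[0,0,0]},
])

```text
clock: 3.12
position: [0.5606, -0.1051, 0.0082]
tool_rot: [2.37, 2.06, 0.002]
wrist_force: [4.0, 0.5, 1.4]
opening: 0.0002
gripper_force: 1.9
```

```bash
python3 - <<'E'
from h import *
st(); panel('top');p,d,c=grab('scene');cv2.imwrite('pics/s1.png',p[120:300,100:400,::-1])
E
```

```text
3.12 [ 560.6 -105.1    8.2] yaw -8.0 tilt [-0.     0.002] F [4.  0.5 1.4] 0.00020019620371092934 [-0.27  0.68  1.73  0.    0.73 -0.13]
panel [ 487.4 -139.1] [ 74.  109.9] ang 73.2 holder c [[-255.1, 1.8]] corners [[-238.6, -62.4], [-201.8, 41.2], [-271.6, 66.0], [-308.4, -37.6]]
```

Request:
step_arm([
  {"gripper":1,"translation":[0,0.035,0.005],"dr":[0,0,0]},
  {"gripper":1,"translation":[0.06,0.035,0.005],"dr":[0,0,0]},
  {"gripper":1,"translation":[0.065,0.03,0.005],"dr":[0,0,0]},
  {"gripper":1,"translation":[0.068,0.02,0.005],"dr":[0,0,0]},
  {"gripper":1,"translation":[0.072,0.007,0.005],"dr":[0,0,0]},
])

```text
clock: 3.63
position: [0.5647, -0.084, 0.0061]
tool_rot: [-2.37, -2.062, 0.0]
wrist_force: [3.3, -0.0, -1.5]
opening: 0.0007
gripper_force: 1.0
```

Request:
step_arm([
  {"gripper":1,"translation":[0.004,-0.013,0],"dr":[0,0,0]},
  {"gripper":1,"translation":[0.008,-0.027,0],"dr":[0,0,0]},
  {"gripper":1,"translation":[0.012,-0.04,0],"dr":[0,0,0]},
  {"gripper":1,"translation":[0.016,-0.053,0],"dr":[0,0,0]},
  {"gripper":1,"translation":[0.02,-0.067,0],"dr":[0,0,0]},
])

```text
clock: 4.05
position: [0.5455, -0.0751, 0.0062]
tool_rot: [-2.371, -2.061, 0.0]
wrist_force: [2.1, 0.9, -0.5]
opening: 0.0007
gripper_force: 0.8
```

```bash
python3 - <<'E'
from h import *
st(); panel('top');p,d,c=grab('scene');cv2.imwrite('pics/s1.png',cv2.resize(p[120:300,100:400,::-1],None,fx=2,fy=2))
E
```

```text
4.05 [545.5 -75.1   6.2] yaw -8.0 tilt [-0. -0.] F [ 2.1  0.9 -0.5] 0.0006837473624623018 [-0.22  0.66  1.78 -0.    0.7  -0.08]
panel [ 475.2 -120.3] [119.1 109.6] ang 87.0 holder c [[-274.5, -9.4]] corners [[-220.8, -70.0], [-209.7, 39.1], [-328.2, 51.2], [-339.3, -57.9]]
```

View pics/s1.png

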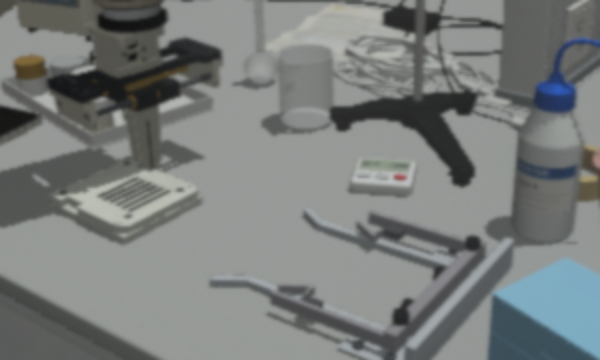

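```bash
cat >> h.py <<'E'
def W(hx,hy,z,yaw):
    q=HO+hx*HA+hy*np.array([-HA[1],HA[0]]); return (round(q[0],1),round(q[1],1),z,yaw)
E
python3 - <<'E'
from h import *
s=robot.get_state()['position'][:2]*1000
print(holder(s[None]))
plan([(556,-77,6,-8),(556,-77,60,-8),W(-385,-9,60,7),W(-385,-9,6,7)])
print('--');plan([W(-350,-6.5,6,7),W(-280,-1.6,6,7)],W(-385,-9,6,7))
E
```

```text
[[-316.4, 62.7]]
(556, -77, 6, -8) t [-0.002, 0.037, 0.001] dr [-0.002, 0.0, 0.001]
(556, -77, 60, -8) t [0.0, -0.0, -0.18] dr [0.0, 0.0, -0.0]
(np.float64(470.2), np.float64(-9.9), 60, 7) t [0.182, -0.315, -0.0] dr [0.0, 0.0, -0.524]
(np.float64(470.2), np.float64(-9.9), 6, 7) t [-0.0, 0.0, 0.18] dr [0.0, 0.0, 0.0]
--
(np.float64(474.4), np.float64(-44.7), 6, 7) t [-0.117, -0.0, 0.0] dr [0.0, 0.0, 0.0]
(np.float64(482.7), np.float64(-114.4), 6, 7) t [-0.234, -0.001, 0.0] dr [0.0, 0.0, 0.0]
```

Request:
step_arm([
  {"gripper":1,"translation":[0,0.037,0],"dr":[0,0,0]},
  {"gripper":1,"translation":[0,0.037,-0.09],"dr":[0,0,0]},
  {"gripper":1,"translation":[0,0.037,-0.18],"dr":[0,0,0]},
  {"gripper":0.3,"translation":[0.04,-0.04,-0.18],"dr":[0,0,-0.1]},
  {"gripper":0,"translation":[0.08,-0.13,-0.18],"dr":[0,0,-0.2]},
])

```text
clock: 4.57
position: [0.5117, -0.0464, 0.0616]
tool_rot: [2.262, 2.177, 0.003]
wrist_force: [-1.0, 0.7, -0.3]
opening: 0.0097
gripper_force: 0.0
```

```bash
python3 - <<'E'
from h import *
st()
plan([W(-385,-9,60,7)])
E
```

```text
4.57 [511.7 -46.4  61.6] yaw -2.2 tilt [-0.001  0.003] F [-1.   0.7 -0.3] 0.009707390439745087 [-0.18  0.51  1.87 -0.    0.76 -0.14]
(np.float64(470.2), np.float64(-9.9), 60, 7) t [0.116, -0.143, 0.005] dr [0.007, 0.002, -0.321]
```

Request:
step_arm([
  {"gripper":-0.29,"translation":[0.058,-0.07,0],"dr":[0,0,-0.16]},
  {"gripper":-0.29,"translation":[0.116,-0.143,0],"dr":[0,0,-0.321]},
  {"gripper":-0.29,"translation":[0.116,-0.143,0.06],"dr":[0,0,-0.321]},
  {"gripper":-0.29,"translation":[0.116,-0.143,0.12],"dr":[0,0,-0.321]},
  {"gripper":-0.29,"translation":[0.116,-0.143,0.183],"dr":[0,0,-0.321]},
])

```text
clock: 4.98
position: [0.4692, -0.0093, 0.0052]
tool_rot: [2.082, 2.352, 0.001]
wrist_force: [1.3, -0.4, -0.2]
opening: 0.0426
gripper_force: 0.0
```

Request:
step_arm([
  {"gripper":-0.29,"translation":[-0.015,0,0],"dr":[0,0,0]},
  {"gripper":-0.29,"translation":[-0.03,0,0],"dr":[0,0,0]},
  {"gripper":-0.29,"translation":[-0.045,0,0],"dr":[0,0,0]},
  {"gripper":-0.29,"translation":[-0.06,0,0],"dr":[0,0,0]},
  {"gripper":-0.29,"translation":[-0.08,0,0],"dr":[0,0,0]},
])

```text
clock: 5.4
position: [0.4727, -0.034, 0.0062]
tool_rot: [2.082, 2.351, 0.001]
wrist_force: [0.0, 0.5, -0.1]
opening: 0.0599
gripper_force: 0.0
```

Request:
step_arm([
  {"gripper":-0.29,"translation":[-0.02,0,0],"dr":[0,0,0]},
  {"gripper":-0.29,"translation":[-0.04,0,0],"dr":[0,0,0]},
  {"gripper":-0.29,"translation":[-0.06,0,0],"dr":[0,0,0]},
  {"gripper":-0.29,"translation":[-0.08,0,0],"dr":[0,0,0]},
  {"gripper":-0.29,"translation":[-0.1,0,0],"dr":[0,0,0]},
])

```text
clock: 5.82
position: [0.4755, -0.0636, 0.0053]
tool_rot: [-2.083, -2.351, 0.0]
wrist_force: [-3.1, 4.2, 2.3]
opening: 0.0599
gripper_force: 2.1
```

```bash
python3 - <<'E'
from h import *
st();print(holder(robot.get_state()['position'][None,:2]*1000)); panel('top')
E
```

```text
5.82 [475.5 -63.6   5.3] yaw 6.9 tilt [ 0.    -0.001] F [-3.1  4.2  2.3] 0.05993440777419174 [-0.23  0.57  1.97  0.    0.6  -0.35]
[[-331.1, -6.3]]
panel [ 483.1 -140.6] [109.8 111.4] ang 4.3 holder c [[-253.8, -2.5]] corners [[-308.1, -58.8], [-196.7, -55.9], [-199.5, 53.8], [-310.9, 51.0]]
```

Request:
step_arm([
  {"gripper":-0.29,"translation":[-0.01,0,0],"dr":[0,0,0.04]},
  {"gripper":-0.29,"translation":[-0.02,0,0],"dr":[0,0,0.08]},
  {"gripper":-0.29,"translation":[-0.03,0,0],"dr":[0,0,0.12]},
  {"gripper":-0.29,"translation":[-0.04,0,0],"dr":[0,0,0.12]},
  {"gripper":-0.29,"translation":[-0.055,0,0],"dr":[0,0,0.12]},
])

```text
clock: 6.28
position: [0.4778, -0.0796, 0.0053]
tool_rot: [-2.152, -2.288, -0.0]
wrist_force: [-0.4, 2.8, -0.3]
opening: 0.06
gripper_force: 1.4
```

Request:
step_arm([
  {"gripper":-0.29,"translation":[-0.02,0,0],"dr":[0,0,0]},
  {"gripper":-0.29,"translation":[-0.04,0,0],"dr":[0,0,0]},
  {"gripper":-0.29,"translation":[-0.06,0,0],"dr":[0,0,0]},
  {"gripper":-0.29,"translation":[-0.08,0,0],"dr":[0,0,0]},
  {"gripper":-0.29,"translation":[-0.1,0,0],"dr":[0,0,0]},
])

```text
clock: 6.7
position: [0.4796, -0.1102, 0.0053]
tool_rot: [-2.153, -2.288, 0.0]
wrist_force: [0.1, 2.3, -0.4]
opening: 0.06
gripper_force: 1.3
```

Request:
step_arm([
  {"gripper":-0.29,"translation":[-0.02,0,0],"dr":[0,0,0]},
  {"gripper":-0.29,"translation":[-0.04,0,0],"dr":[0,0,0]},
  {"gripper":-0.29,"translation":[-0.06,0,0],"dr":[0,0,0]},
  {"gripper":-0.29,"translation":[-0.08,0,0],"dr":[0,0,0]},
  {"gripper":-0.29,"translation":[-0.1,0,0],"dr":[0,0,0]},
])

```text
clock: 7.12
position: [0.4814, -0.14, 0.0053]
tool_rot: [-2.153, -2.288, 0.0]
wrist_force: [0.3, 1.1, -1.5]
opening: 0.0601
gripper_force: 1.2
```

```bash
python3 - <<'E'
from h import *
st();print(holder(robot.get_state()['position'][None,:2]*1000)); panel('top')
p,d,c=grab('top');cv2.imwrite('pics/t2.png',cv2.resize(p[185:295,150:375,::-1],None,fx=3.5,fy=3.5,interpolation=cv2.INTER_CUBIC))
E
```

```text
7.12 [ 481.4 -140.     5.3] yaw 3.5 tilt [ 0. -0.] F [ 0.3  1.1 -1.5] 0.060099862881832306 [-0.38  0.6   1.91 -0.    0.63 -0.44]
[[-254.5, -4.2]]
panel [ 487.3 -221.1] [109.7  98.8] ang 3.9 holder c [[-173.3, -2.2]] corners [[-221.6, -58.1], [-122.8, -56.1], [-125.0, 53.6], [-223.8, 51.6]]
```

View pics/t2.png

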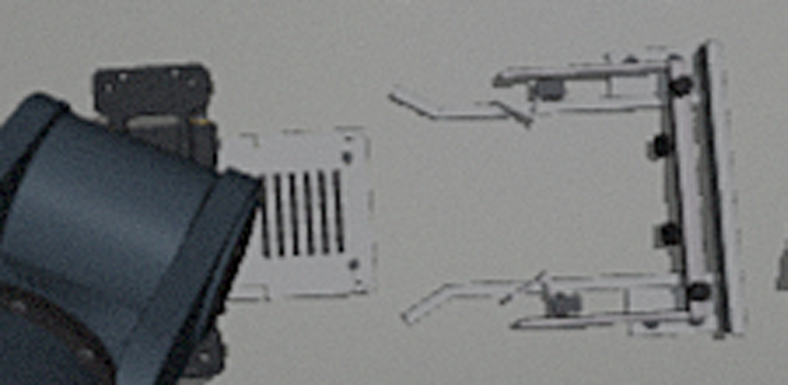

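The panel's leading end is at column 370, rows 128-297, centre about 212. The rail mid-line there is about 204, so the panel sits roughly 4-5 mm to the −y side. I'll steer slightly.

Request:
step_arm([
  {"gripper":-0.29,"translation":[-0.016,0,0],"dr":[0,0,-0.02]},
  {"gripper":-0.29,"translation":[-0.032,0.001,0],"dr":[0,0,-0.04]},
  {"gripper":-0.29,"translation":[-0.048,0.002,0],"dr":[0,0,-0.06]},
  {"gripper":-0.29,"translation":[-0.064,0.004,0],"dr":[0,0,-0.08]},
  {"gripper":-0.29,"translation":[-0.08,0.006,0],"dr":[0,0,-0.1]},
])

```text
clock: 7.63
position: [0.4846, -0.1636, 0.0054]
tool_rot: [-2.093, -2.342, 0.0]
wrist_force: [-1.1, 4.0, 2.3]
opening: 0.0599
gripper_force: 2.3
```

Request:
step_arm([
  {"gripper":-0.29,"translation":[-0.015,0,0],"dr":[0,0,0]},
  {"gripper":-0.29,"translation":[-0.03,0,0],"dr":[0,0,0]},
  {"gripper":-0.29,"translation":[-0.045,0,0],"dr":[0,0,0]},
  {"gripper":-0.29,"translation":[-0.06,0,0],"dr":[0,0,0]},
  {"gripper":-0.29,"translation":[-0.07,0,0],"dr":[0,0,0]},
])

```text
clock: 8.05
position: [0.487, -0.1846, 0.0053]
tool_rot: [-2.095, -2.341, -0.0]
wrist_force: [-3.1, 12.0, 7.7]
opening: 0.0598
gripper_force: 6.0
```

```bash
python3 - <<'E'
from h import *
st();print(holder(robot.get_state()['position'][None,:2]*1000))
p,d,c=grab('top');cv2.imwrite('pics/t3.png',cv2.resize(p[185:295,150:375,::-1],None,fx=3.5,fy=3.5,interpolation=cv2.INTER_CUBIC))
E
```

```text
8.05 [ 487.  -184.6    5.3] yaw 6.3 tilt [ 0. -0.] F [-3.1 12.   7.7] 0.0598461491328742 [-0.45  0.62  1.86  0.    0.66 -0.56]
[[-209.7, -0.8]]
```

View pics/t3.png

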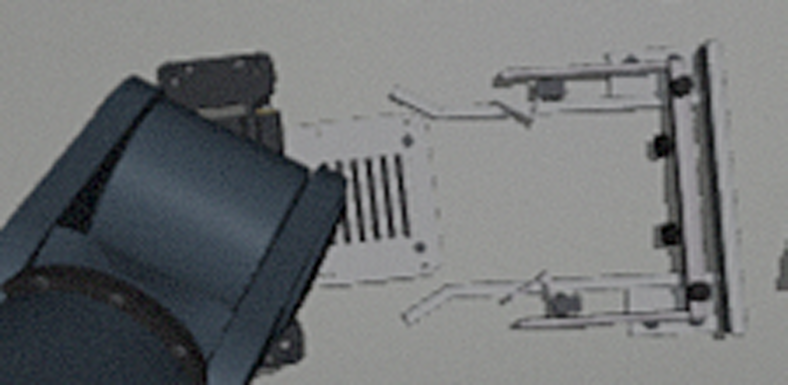

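The leading end now spans rows 112-278 at column 435, about 4 mm too far to the +y side and touching the upper flare. I'll turn back to the holder's heading.

Request:
step_arm([
  {"gripper":-0.29,"translation":[0.012,0,0],"dr":[0,0,0.04]},
  {"gripper":-0.29,"translation":[0.012,0,0],"dr":[0,0,0.12]},
  {"gripper":-0.29,"translation":[0.004,0,0],"dr":[0,0,0.12]},
  {"gripper":-0.29,"translation":[-0.004,0,0],"dr":[0,0,0.12]},
  {"gripper":-0.29,"translation":[-0.01,0,0],"dr":[0,0,0.12]},
])

```text
clock: 8.52
position: [0.4876, -0.1875, 0.0054]
tool_rot: [2.162, 2.278, 0.0]
wrist_force: [1.1, 3.0, -0.2]
opening: 0.0602
gripper_force: 1.4
```

Request:
step_arm([
  {"gripper":-0.29,"translation":[-0.008,0,0],"dr":[0,0,0]},
  {"gripper":-0.29,"translation":[-0.016,0,0],"dr":[0,0,0]},
  {"gripper":-0.29,"translation":[-0.024,0,0],"dr":[0,0,0]},
  {"gripper":-0.29,"translation":[-0.032,0,0],"dr":[0,0,0]},
  {"gripper":-0.29,"translation":[-0.04,0,0],"dr":[0,0,0]},
])

```text
clock: 8.93
position: [0.4878, -0.1992, 0.0054]
tool_rot: [-2.164, -2.277, 0.0]
wrist_force: [-0.1, 5.4, 3.1]
opening: 0.0601
gripper_force: 2.3
```

```bash
python3 - <<'E'
from h import *
st();print(holder(robot.get_state()['position'][None,:2]*1000))
p,d,c=grab('top');cv2.imwrite('pics/t4.png',cv2.resize(p[185:295,150:375,::-1],None,fx=3.5,fy=3.5,interpolation=cv2.INTER_CUBIC))
E
```

```text
8.93 [ 487.8 -199.2    5.4] yaw 2.9 tilt [ 0. -0.] F [-0.1  5.4  3.1] 0.060145945617703554 [-0.48  0.63  1.85  0.    0.67 -0.53]
[[-195.1, -0.7]]
```

View pics/t4.png

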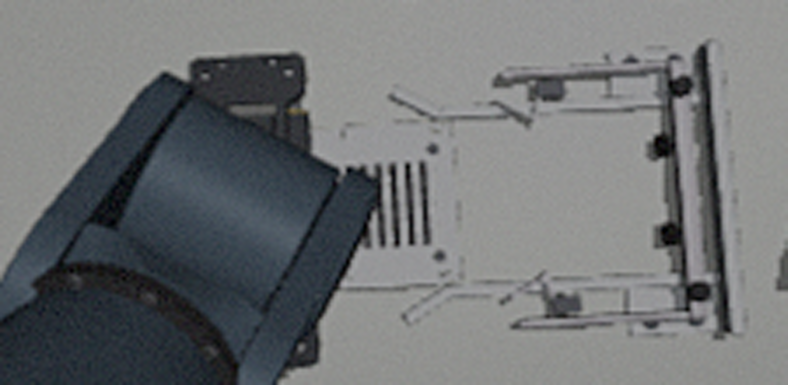

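The leading end (column 458, rows 120-285) is now between the rails. Next I'll push straight in, watching the force.

Request:
step_arm([
  {"gripper":-0.29,"translation":[-0.013,0,0],"dr":[0,0,0]},
  {"gripper":-0.29,"translation":[-0.026,0,0],"dr":[0,0,0]},
  {"gripper":-0.29,"translation":[-0.04,0,0],"dr":[0,0,0]},
  {"gripper":-0.29,"translation":[-0.053,0,0],"dr":[0,0,0]},
  {"gripper":-0.29,"translation":[-0.066,0,0],"dr":[0,0,0]},
])

```text
clock: 9.4
position: [0.4889, -0.2192, 0.0053]
tool_rot: [-2.164, -2.277, 0.0]
wrist_force: [-0.5, 3.9, 1.7]
opening: 0.0601
gripper_force: 2.2
```

Request:
step_arm([
  {"gripper":-0.29,"translation":[-0.01,0,0],"dr":[0,0,0]},
  {"gripper":-0.29,"translation":[-0.02,0,0],"dr":[0,0,0]},
  {"gripper":-0.29,"translation":[-0.03,0,0],"dr":[0,0,0]},
  {"gripper":-0.29,"translation":[-0.04,0,0],"dr":[0,0,0]},
  {"gripper":-0.29,"translation":[-0.05,0,0],"dr":[0,0,0]},
])

```text
clock: 9.82
position: [0.4897, -0.2341, 0.0053]
tool_rot: [-2.164, -2.277, 0.0]
wrist_force: [0.4, 4.3, 2.7]
opening: 0.0599
gripper_force: 2.1
```

Request:
step_arm([
  {"gripper":-0.29,"translation":[-0.007,0,0],"dr":[0,0,0]},
  {"gripper":-0.29,"translation":[-0.014,0,0],"dr":[0,0,0]},
  {"gripper":-0.29,"translation":[-0.02,0,0],"dr":[0,0,0]},
  {"gripper":-0.29,"translation":[-0.027,0,0],"dr":[0,0,0]},
  {"gripper":-0.29,"translation":[-0.033,0,0],"dr":[0,0,0]},
])

```text
clock: 10.23
position: [0.4902, -0.2439, 0.0053]
tool_rot: [-2.164, -2.277, 0.0]
wrist_force: [0.5, 3.7, 1.1]
opening: 0.0601
gripper_force: 2.1
```

Request:
step_arm([
  {"gripper":-0.29,"translation":[-0.007,0,0],"dr":[0,0,0]},
  {"gripper":-0.29,"translation":[-0.014,0,0],"dr":[0,0,0]},
  {"gripper":-0.29,"translation":[-0.02,0,0],"dr":[0,0,0]},
  {"gripper":-0.29,"translation":[-0.027,0,0],"dr":[0,0,0]},
  {"gripper":-0.29,"translation":[-0.033,0,0],"dr":[0,0,0]},
])

```text
clock: 10.65
position: [0.4907, -0.2538, 0.0053]
tool_rot: [2.164, 2.277, -0.0]
wrist_force: [0.2, 3.3, 1.3]
opening: 0.0599
gripper_force: 2.0
```

Request:
step_arm([
  {"gripper":-0.29,"translation":[-0.007,0,0],"dr":[0,0,0]},
  {"gripper":-0.29,"translation":[-0.014,0,0],"dr":[0,0,0]},
  {"gripper":-0.29,"translation":[-0.02,0,0],"dr":[0,0,0]},
  {"gripper":-0.29,"translation":[-0.027,0,0],"dr":[0,0,0]},
  {"gripper":-0.29,"translation":[-0.033,0,0],"dr":[0,0,0]},
])

```text
clock: 11.07
position: [0.4911, -0.2628, 0.0053]
tool_rot: [-2.163, -2.276, -0.001]
wrist_force: [-1.8, 11.8, 5.9]
opening: 0.0601
gripper_force: 5.9
```

The force has risen to 12 N, so the clips are spreading. Home should be 65-80 mm further on, with the TCP at y ≈ -0.328 to -0.343.

Request:
step_arm([
  {"gripper":-0.29,"translation":[-0.005,0,0],"dr":[0,0,0]},
  {"gripper":-0.29,"translation":[-0.01,0,0],"dr":[0,0,0]},
  {"gripper":-0.29,"translation":[-0.015,0,0],"dr":[0,0,0]},
  {"gripper":-0.29,"translation":[-0.02,0,0],"dr":[0,0,0]},
  {"gripper":-0.29,"translation":[-0.025,0,0],"dr":[0,0,0]},
])

```text
clock: 11.48
position: [0.4913, -0.2698, 0.0053]
tool_rot: [-2.163, -2.276, -0.001]
wrist_force: [-0.5, 9.9, 4.6]
opening: 0.0599
gripper_force: 5.0
```

Request:
step_arm([
  {"gripper":-0.29,"translation":[-0.005,0,0],"dr":[0,0,0]},
  {"gripper":-0.29,"translation":[-0.01,0,0],"dr":[0,0,0]},
  {"gripper":-0.29,"translation":[-0.015,0,0],"dr":[0,0,0]},
  {"gripper":-0.29,"translation":[-0.02,0,0],"dr":[0,0,0]},
  {"gripper":-0.29,"translation":[-0.025,0,0],"dr":[0,0,0]},
])

```text
clock: 11.9
position: [0.4918, -0.2779, 0.0053]
tool_rot: [-2.163, -2.276, -0.001]
wrist_force: [0.4, 8.6, 3.9]
opening: 0.06
gripper_force: 4.3
```

```bash
python3 - <<'E'
from h import *
st();print(holder(robot.get_state()['position'][None,:2]*1000))
p,d,c=grab('top');cv2.imwrite('pics/t5.png',cv2.resize(p[185:295,150:375,::-1],None,fx=3.5,fy=3.5,interpolation=cv2.INTER_CUBIC))
E
```

```text
11.9 [ 491.8 -277.9    5.3] yaw 2.9 tilt [ 0.001 -0.001] F [0.4 8.6 3.9] 0.05995212997662096 [-0.6   0.68  1.74  0.    0.72 -0.65]
[[-116.2, -0.5]]
```

Request:
step_arm([
  {"gripper":-0.29,"translation":[-0.007,0,0],"dr":[0,0,0]},
  {"gripper":-0.29,"translation":[-0.014,0,0],"dr":[0,0,0]},
  {"gripper":-0.29,"translation":[-0.02,0,0],"dr":[0,0,0]},
  {"gripper":-0.29,"translation":[-0.027,0,0],"dr":[0,0,0]},
  {"gripper":-0.29,"translation":[-0.033,0,0],"dr":[0,0,0]},
])

```text
clock: 12.37
position: [0.4923, -0.2878, 0.0053]
tool_rot: [-2.163, -2.276, -0.001]
wrist_force: [-0.1, 9.3, 4.2]
opening: 0.0598
gripper_force: 4.5
```

Request:
step_arm([
  {"gripper":-0.29,"translation":[-0.007,0,0],"dr":[0,0,0]},
  {"gripper":-0.29,"translation":[-0.014,0,0],"dr":[0,0,0]},
  {"gripper":-0.29,"translation":[-0.02,0,0],"dr":[0,0,0]},
  {"gripper":-0.29,"translation":[-0.027,0,0],"dr":[0,0,0]},
  {"gripper":-0.29,"translation":[-0.033,0,0],"dr":[0,0,0]},
])

```text
clock: 12.78
position: [0.4928, -0.2976, 0.0053]
tool_rot: [-2.163, -2.276, -0.001]
wrist_force: [-0.7, 9.3, 4.2]
opening: 0.0603
gripper_force: 4.5
```

Request:
step_arm([
  {"gripper":-0.29,"translation":[-0.007,0,0],"dr":[0,0,0]},
  {"gripper":-0.29,"translation":[-0.014,0,0],"dr":[0,0,0]},
  {"gripper":-0.29,"translation":[-0.02,0,0],"dr":[0,0,0]},
  {"gripper":-0.29,"translation":[-0.027,0,0],"dr":[0,0,0]},
  {"gripper":-0.29,"translation":[-0.033,0,0],"dr":[0,0,0]},
])

```text
clock: 13.2
position: [0.4933, -0.3076, 0.0053]
tool_rot: [-2.163, -2.276, -0.001]
wrist_force: [-0.5, 9.5, 4.5]
opening: 0.0601
gripper_force: 4.5
```

Next, smaller steps of 1 mm per row.

Request:
step_arm([
  {"gripper":-0.29,"translation":[-0.005,0,0],"dr":[0,0,0]},
  {"gripper":-0.29,"translation":[-0.01,0,0],"dr":[0,0,0]},
  {"gripper":-0.29,"translation":[-0.015,0,0],"dr":[0,0,0]},
  {"gripper":-0.29,"translation":[-0.02,0,0],"dr":[0,0,0]},
  {"gripper":-0.29,"translation":[-0.025,0,0],"dr":[0,0,0]},
])

```text
clock: 13.62
position: [0.4937, -0.3149, 0.0053]
tool_rot: [-2.163, -2.276, -0.001]
wrist_force: [-0.4, 9.0, 4.2]
opening: 0.0601
gripper_force: 4.5
```

Request:
step_arm([
  {"gripper":-0.29,"translation":[-0.004,0,0],"dr":[0,0,0]},
  {"gripper":-0.29,"translation":[-0.007,0,0],"dr":[0,0,0]},
  {"gripper":-0.29,"translation":[-0.01,0,0],"dr":[0,0,0]},
  {"gripper":-0.29,"translation":[-0.013,0,0],"dr":[0,0,0]},
  {"gripper":-0.29,"translation":[-0.013,0,0],"dr":[0,0,0]},
])

```text
clock: 14.03
position: [0.494, -0.3191, 0.0053]
tool_rot: [-2.163, -2.277, -0.0]
wrist_force: [0.2, 7.3, 4.2]
opening: 0.0603
gripper_force: 3.4
```

Request:
step_arm([
  {"gripper":-0.29,"translation":[-0.003,0,0],"dr":[0,0,0]},
  {"gripper":-0.29,"translation":[-0.006,0,0],"dr":[0,0,0]},
  {"gripper":-0.29,"translation":[-0.009,0,0],"dr":[0,0,0]},
  {"gripper":-0.29,"translation":[-0.012,0,0],"dr":[0,0,0]},
  {"gripper":-0.29,"translation":[-0.013,0,0],"dr":[0,0,0]},
])

```text
clock: 14.45
position: [0.4941, -0.3229, 0.0053]
tool_rot: [-2.163, -2.276, -0.001]
wrist_force: [-0.9, 8.4, 4.2]
opening: 0.0601
gripper_force: 4.2
```

Request:
step_arm([
  {"gripper":-0.29,"translation":[-0.002,0,0],"dr":[0,0,0]},
  {"gripper":-0.29,"translation":[-0.004,0,0],"dr":[0,0,0]},
  {"gripper":-0.29,"translation":[-0.006,0,0],"dr":[0,0,0]},
  {"gripper":-0.29,"translation":[-0.008,0,0],"dr":[0,0,0]},
  {"gripper":-0.29,"translation":[-0.008,0,0],"dr":[0,0,0]},
])

```text
clock: 14.87
position: [0.4943, -0.3253, 0.0053]
tool_rot: [-2.163, -2.277, -0.001]
wrist_force: [-0.3, 7.1, 3.9]
opening: 0.0602
gripper_force: 3.7
```

Request:
step_arm([
  {"gripper":-0.29,"translation":[-0.002,0,0],"dr":[0,0,0]},
  {"gripper":-0.29,"translation":[-0.004,0,0],"dr":[0,0,0]},
  {"gripper":-0.29,"translation":[-0.006,0,0],"dr":[0,0,0]},
  {"gripper":-0.29,"translation":[-0.008,0,0],"dr":[0,0,0]},
  {"gripper":-0.29,"translation":[-0.008,0,0],"dr":[0,0,0]},
])

```text
clock: 15.28
position: [0.4944, -0.3277, 0.0053]
tool_rot: [-2.163, -2.276, -0.001]
wrist_force: [-0.0, 7.1, 4.0]
opening: 0.0601
gripper_force: 3.7
```

Request:
step_arm([
  {"gripper":-0.29,"translation":[-0.002,0,0],"dr":[0,0,0]},
  {"gripper":-0.29,"translation":[-0.004,0,0],"dr":[0,0,0]},
  {"gripper":-0.29,"translation":[-0.006,0,0],"dr":[0,0,0]},
  {"gripper":-0.29,"translation":[-0.008,0,0],"dr":[0,0,0]},
  {"gripper":-0.29,"translation":[-0.008,0,0],"dr":[0,0,0]},
])

```text
clock: 15.7
position: [0.4946, -0.3307, 0.0053]
tool_rot: [-2.164, -2.277, 0.0]
wrist_force: [-0.5, 2.0, 0.4]
opening: 0.06
gripper_force: 1.3
```

The force fell from 7 to 2 N, so the clips have dropped in. The buffer should be about 4 mm further.

Request:
step_arm([
  {"gripper":-0.29,"translation":[-0.002,0,0],"dr":[0,0,0]},
  {"gripper":-0.29,"translation":[-0.004,0,0],"dr":[0,0,0]},
  {"gripper":-0.29,"translation":[-0.006,0,0],"dr":[0,0,0]},
  {"gripper":-0.29,"translation":[-0.008,0,0],"dr":[0,0,0]},
  {"gripper":-0.29,"translation":[-0.008,0,0],"dr":[0,0,0]},
])

```text
clock: 16.12
position: [0.4949, -0.333, 0.0054]
tool_rot: [-2.164, -2.277, -0.0]
wrist_force: [0.1, 3.1, 1.0]
opening: 0.0598
gripper_force: 1.6
```

Request:
step_arm([
  {"gripper":-0.29,"translation":[-0.002,0,0],"dr":[0,0,0]},
  {"gripper":-0.29,"translation":[-0.003,0,0],"dr":[0,0,0]},
  {"gripper":-0.29,"translation":[-0.004,0,0],"dr":[0,0,0]},
  {"gripper":-0.29,"translation":[-0.005,0,0],"dr":[0,0,0]},
  {"gripper":-0.29,"translation":[-0.005,0,0],"dr":[0,0,0]},
])

```text
clock: 16.53
position: [0.4948, -0.3343, 0.0054]
tool_rot: [-2.164, -2.277, -0.0]
wrist_force: [0.2, 4.3, 3.9]
opening: 0.0597
gripper_force: 2.4
```

Request:
step_arm([
  {"gripper":-0.29,"translation":[-0.001,0,0],"dr":[0,0,0]},
  {"gripper":-0.29,"translation":[-0.002,0,0],"dr":[0,0,0]},
  {"gripper":-0.29,"translation":[-0.003,0,0],"dr":[0,0,0]},
  {"gripper":-0.29,"translation":[-0.004,0,0],"dr":[0,0,0]},
  {"gripper":-0.29,"translation":[-0.004,0,0],"dr":[0,0,0]},
])

```text
clock: 16.95
position: [0.4949, -0.3356, 0.0054]
tool_rot: [-2.164, -2.277, -0.0]
wrist_force: [0.2, 4.8, 4.0]
opening: 0.06
gripper_force: 2.5
```

Request:
step_arm([
  {"gripper":-0.29,"translation":[-0.001,0,0],"dr":[0,0,0]},
  {"gripper":-0.29,"translation":[-0.002,0,0],"dr":[0,0,0]},
  {"gripper":-0.29,"translation":[-0.003,0,0],"dr":[0,0,0]},
  {"gripper":-0.29,"translation":[-0.003,0,0],"dr":[0,0,0]},
  {"gripper":-0.29,"translation":[-0.003,0,0],"dr":[0,0,0]},
])

```text
clock: 17.37
position: [0.4948, -0.3361, 0.0054]
tool_rot: [-2.163, -2.277, -0.0]
wrist_force: [-0.0, 7.3, 5.3]
opening: 0.06
gripper_force: 3.7
```

Request:
step_arm([
  {"gripper":-0.29,"translation":[-0.001,0,0],"dr":[0,0,0]},
  {"gripper":-0.29,"translation":[-0.002,0,0],"dr":[0,0,0]},
  {"gripper":-0.29,"translation":[-0.003,0,0],"dr":[0,0,0]},
  {"gripper":-0.29,"translation":[-0.003,0,0],"dr":[0,0,0]},
  {"gripper":-0.29,"translation":[-0.003,0,0],"dr":[0,0,0]},
])

```text
clock: 17.78
position: [0.4948, -0.3364, 0.0054]
tool_rot: [-2.163, -2.276, -0.001]
wrist_force: [-0.5, 10.9, 7.0]
opening: 0.0598
gripper_force: 5.5
```

Request:
step_arm([
  {"gripper":-0.29,"translation":[-0.002,0,0],"dr":[0,0,0]},
  {"gripper":-0.29,"translation":[-0.004,0,0],"dr":[0,0,0]},
  {"gripper":-0.29,"translation":[-0.006,0,0],"dr":[0,0,0]},
  {"gripper":-0.29,"translation":[-0.006,0,0],"dr":[0,0,0]},
  {"gripper":-0.29,"translation":[-0.006,0,0],"dr":[0,0,0]},
])

```text
clock: 18.2
position: [0.4948, -0.3371, 0.0054]
tool_rot: [-2.162, -2.275, -0.002]
wrist_force: [-0.3, 17.4, 10.4]
opening: 0.0598
gripper_force: 8.7
```

At 17.4 N the panel is on the buffer. I'll back off, lift and look.

Request:
step_arm([
  {"gripper":-0.29,"translation":[0.01,0,0],"dr":[0,0,0]},
  {"gripper":-0.29,"translation":[0.04,0,0],"dr":[0,0,0]},
  {"gripper":-0.29,"translation":[0.1,0,0],"dr":[0,0,0]},
  {"gripper":-0.29,"translation":[0.2,0,-0.1],"dr":[0,0,0]},
  {"gripper":-0.29,"translation":[0.25,0,-0.2],"dr":[0,0,0]},
])

```text
clock: 18.62
position: [0.4896, -0.2618, 0.0642]
tool_rot: [-2.161, -2.274, 0.002]
wrist_force: [-0.2, -0.2, -0.0]
opening: 0.0601
gripper_force: 0.0
```

Request:
step_arm([
  {"gripper":-0.29,"translation":[0.1,0,-0.1],"dr":[0,0,0]},
  {"gripper":-0.29,"translation":[0.2,0,-0.2],"dr":[0,0,0]},
  {"gripper":-0.29,"translation":[0.3,0,-0.3],"dr":[0,0,0]},
  {"gripper":-0.29,"translation":[0.4,0,-0.35],"dr":[0,0,0]},
  {"gripper":-0.29,"translation":[0.45,0,-0.35],"dr":[0,0,0]},
])

```text
clock: 19.03
position: [0.4855, -0.1276, 0.1739]
tool_rot: [2.159, 2.274, 0.004]
wrist_force: [-0.3, -0.3, 0.1]
opening: 0.06
gripper_force: 0.0
```

```bash
python3 - <<'E'
from h import *
st()
p,d,c=grab('top');cv2.imwrite('pics/t6.png',cv2.resize(cv2.convertScaleAbs(p[185:295,240:370,::-1],alpha=1.4),None,fx=5,fy=5,interpolation=cv2.INTER_CUBIC))
E
```

```text
19.03 [ 485.5 -127.6  173.9] yaw 3.0 tilt [-0.003  0.006] F [-0.3 -0.3  0.1] 0.05997637069470654 [-0.35  0.32  1.82 -0.    0.99 -0.4 ]
```

View pics/t6.png

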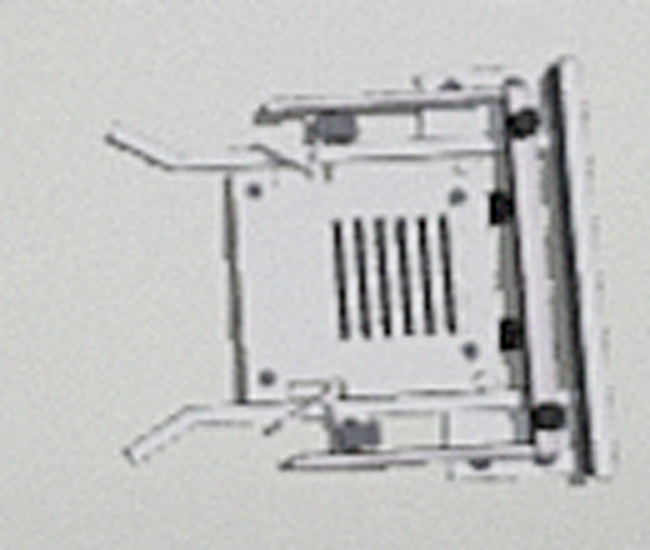

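The panel is square in the holder against the buffer. Both clip tips, at about (312,172) and (330,390), sit inside the notches.

```bash
python3 -c "
from h import *
print(workorder.job_done())"
```

```text
the job is handed in; nothing more can be done
None
```

The panel is home against the buffer with both spring clips in their notches (17 N final push), the beaker and timer were left alone, and the job was handed in at about 19 s.

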